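Pack two gift trays in layers

TASK

Pack the two gift trays. First the long tray: stand the round tin on its round white paper mat and the square tin, square to the tray, on its square white paper mat (either tin first), then lay the long flat box lengthwise across both tins, centred; after that, lay the short white box lengthwise in the middle of the short tray and last stand the small jar upright in the middle of that box. Never tip the small jar over, leave the honey jar, stapler and tape roll where they are, and let go of everything.

Things in the scene. Friction and masses are not known exactly. Their poses are not given: they have to be found in the camera images.
- round_tin_center (a point): Round metal tin with lid, upright, 56 mm diameter, 50 mm high, about 150 g. The point is its centre, half-way up (25 mm above its underside); z is up along its axis.
- square_tin_center (a point): Square metal tin with lid, upright, 54 x 54 mm, 50 mm high, about 160 g. The point is its centre, 25 mm above its underside; x and y are square to its sides, z up.
- long_box_center (a point): Long flat brown cardboard box with a dark band round it and a paper label on top, rigid, 140 mm long (its x) x 50 mm wide (its y) x 28 mm high (z), about 160 g. The point is its centre, 14 mm above its underside.
- wide_box_center (a point): Short white rigid box with a green band, 90 mm long (its x) x 56 mm wide (its y) x 40 mm high (z), about 170 g. The point is its centre, 20 mm above its underside.
- small_jar_center (a point): Small amber glass jar with brass lid, upright, 46 mm diameter, 56 mm high, about 160 g; it can be gripped over its whole height as a plain cylinder. The point is its centre, 28 mm above its underside; z is up along its axis.
- long_tray: Long shallow wooden tray, fixed, 94 mm (its x) x 210 mm (its y) outside, 12 mm high, walls and floor 5 mm thick. Origin: centre of its underside, on the table. Flat white paper mats on its floor: round, 68 mm, at x = 0, y = +48 mm; square, 64 mm, at x = 0, y = -48 mm. The long box lies level across both tins, its length along the tray's y, its middle over the tray's middle.
- short_tray: Short shallow wooden tray, fixed, 94 mm (its x) x 130 mm (its y) outside, 12 mm high, walls and floor 5 mm thick. Origin: centre of its underside, on the table. One flat oblong white paper mat, 66 x 100 mm, in the middle of its floor; the white box goes there, its length along the tray's y.
- honey_jar_center (a point): Bystander: large amber honey jar with a paper label and a white lid, 60 mm diameter, 78 mm high. The point is its centre, 39 mm above the table.
- stapler_center (a point): Bystander: black desk stapler, 115 mm long (its x), 34 mm wide, about 45 mm high. The point lies over the middle of its base, 20 mm above the table.
- tape_roll_center (a point): Bystander: grey roll of tape lying flat, 60 mm diameter, 20 mm high. The point is its centre, 10 mm above the table.
Not all that is in view belongs to the job. Leave any purple look-alike of the part that bears round_tin_center alone. Of the things that look like the part that bears long_box_center, the smaller one is meant.

How it is judged:
On the way, in this order (a step that is already met when the one before it is completed fails the run):
1. both tins stand released on their mats in the long tray (x of round_tin_center in the frame of long_tray between -0.012 and 0.012 m and y of round_tin_center in the frame of long_tray between 0.036 and 0.06 m and z of round_tin_center in the frame of long_tray between 0.024 and 0.036 m and angle between each of round_tin_center, square_tin_center's own z axis and vertical below 0.1 rad and x of square_tin_center in the frame of long_tray between -0.012 and 0.012 m and y of square_tin_center in the frame of long_tray between -0.06 and -0.036 m and z of square_tin_center in the frame of long_tray between 0.024 and 0.036 m and (angle between the x axis of square_tin_center and the x axis of long_tray, either way round below 0.25 rad or angle between the x axis of square_tin_center and the y axis of long_tray, either way round below 0.25 rad) and contact force between the fingers and round_tin below 0.2 N and contact force between the fingers and square_tin below 0.2 N), for 0.2 s.
2. the long box lies released across both tins (x of round_tin_center in the frame of long_tray between -0.012 and 0.012 m and y of round_tin_center in the frame of long_tray between 0.036 and 0.06 m and z of round_tin_center in the frame of long_tray between 0.024 and 0.036 m and angle between each of round_tin_center, square_tin_center, long_box_center's own z axis and vertical below 0.1 rad and x of square_tin_center in the frame of long_tray between -0.012 and 0.012 m and y of square_tin_center in the frame of long_tray between -0.06 and -0.036 m and z of square_tin_center in the frame of long_tray between 0.024 and 0.036 m and (angle between the x axis of square_tin_center and the x axis of long_tray, either way round below 0.25 rad or angle between the x axis of square_tin_center and the y axis of long_tray, either way round below 0.25 rad) and horizontal distance between long_box_center and long_tray below 0.015 m and z of long_box_center in the frame of long_tray between 0.064 and 0.074 m and angle between the x axis of long_box_center and the y axis of long_tray, either way round below 0.2 rad and contact force between the fingers and long_box below 0.2 N), for 0.2 s.
3. the short white box lies released in the short tray (horizontal distance between wide_box_center and short_tray below 0.013 m and z of wide_box_center in the frame of short_tray between 0.02 and 0.03 m and angle between wide_box_center's own z axis and vertical below 0.1 rad and angle between the x axis of wide_box_center and the y axis of short_tray, either way round below 0.2 rad and contact force between the fingers and wide_box below 0.2 N), for 0.2 s.
4. the small jar stands released on the white box (horizontal distance between wide_box_center and short_tray below 0.013 m and z of wide_box_center in the frame of short_tray between 0.02 and 0.03 m and angle between each of wide_box_center, small_jar_center's own z axis and vertical below 0.1 rad and angle between the x axis of wide_box_center and the y axis of short_tray, either way round below 0.2 rad and horizontal distance between small_jar_center and wide_box_center below 0.015 m and z of small_jar_center in the frame of wide_box_center between 0.043 and 0.053 m and contact force between the fingers and small_jar below 0.2 N), for 0.2 s.
At the end, for the whole second after the job is handed in: Tins upright within 12 mm of their mats' centres (x and y), square tin within 0.25 rad; long box level on both tins, within 15 mm and 0.2 rad of the tray; white box flat in the short tray, within 13 mm and 0.2 rad; jar upright on it within 15 mm. All released, at rest (x of round_tin_center in the frame of long_tray between -0.012 and 0.012 m and y of round_tin_center in the frame of long_tray between 0.036 and 0.06 m and z of round_tin_center in the frame of long_tray between 0.024 and 0.036 m and angle between each of round_tin_center, square_tin_center, long_box_center, wide_box_center, small_jar_center's own z axis and vertical below 0.1 rad and x of square_tin_center in the frame of long_tray between -0.012 and 0.012 m and y of square_tin_center in the frame of long_tray between -0.06 and -0.036 m and z of square_tin_center in the frame of long_tray between 0.024 and 0.036 m and (angle between the x axis of square_tin_center and the x axis of long_tray, either way round below 0.25 rad or angle between the x axis of square_tin_center and the y axis of long_tray, either way round below 0.25 rad) and horizontal distance between long_box_center and long_tray below 0.015 m and z of long_box_center in the frame of long_tray between 0.064 and 0.074 m and angle between the x axis of long_box_center and the y axis of long_tray, either way round below 0.2 rad and horizontal distance between wide_box_center and short_tray below 0.013 m and z of wide_box_center in the frame of short_tray between 0.02 and 0.03 m and angle between the x axis of wide_box_center and the y axis of short_tray, either way round below 0.2 rad and horizontal distance between small_jar_center and wide_box_center below 0.015 m and z of small_jar_center in the frame of wide_box_center between 0.043 and 0.053 m and linear speed of each of round_tin, square_tin, long_box, wide_box, small_jar below 0.02 m/s); the robot touches nothing.
It fails at once if the small jar is tipped over (angle between small_jar_center's own z axis and vertical above 0.8 rad).
It fails at once if the honey jar, the stapler or the tape roll is moved more than 25 mm (distance of any of honey_jar_center, stapler_center, tape_roll_center from where it was at the start of the episode above 0.025 m).
It also fails if it takes over 128 s, if anything falls off the work surface, if the arm or the gripper's body presses on something with over 40 N, if the wrist force passes 120 N, or if a joint passes its speed limit or range.

ROBOT

A 6-joint arm with a two-finger parallel gripper is mounted at the origin on the work surface. World frame = base frame: x ahead of the robot, y to its left, z up, the work surface at z = 0. Lengths are in m, angles in rad, forces in N, time in s.
With the tool pointing down it reaches from about 0.35 to 0.975 m from the base axis. Payload 4.9 kg.
Tool frame: the origin (TCP) lies where the fingers leave the gripper's body, on its centre line; the fingertips stand 73 mm ahead of it and the grasp point (between the pads) lies 54 mm ahead of it; z points along the fingers, y is the direction in which the jaws open and shut (so a half turn about z gives the same grasp; the last joint's range is limited). The gripper opens to 85 mm and grips with 20 to 120 N. Pads are 22 mm wide; open, the fingers measure 114 mm over their backs; the gripper's body (76 mm by 85 mm) begins 54 mm behind the grasp point. The pads swing forward as they close: fully open they stand 13 mm farther back than shut.
Start: joints at [-1.432, 0.053, 1.613, -0, 1.476, -0.119], TCP at [0.159, -0.604, 0.304] pointing down, gripper open.
Joint ranges: [-3.01, 3.01], [-1.01, 2.22], [0.06, 2.58], [-1.02, 4.17], [0.09, 2.62], [-3.14, 3.14]. Speed limits (rad/s): [2.57, 2.57, 3.14, 3.14, 3.14, 3.14].

INTERFACE

Orientations are given as a rotation vector (axis times angle).
In Python, from station import monitor, vision, workorder gives the robot as it stands.
- The arm moves only by the tool arm_command, never from a script. Its argument "rows" is text: rows parted by semicolons, each of 6 numbers parted by spaces: the shift along the world's x, y, z in mm, then the turn, a rotation vector about the world's x, y, z in degrees. In form: tx ty tz wx wy wz; .... A call has 1 to 12 rows; each row is the pose to reach, as a shift and turn from the pose measured when the call began; what a row does not reach only later rows make up. A row lasts 1/8 s, in which the tool goes at most 62.5 mm and 10.7 degrees, less where a joint would pass 70% of its speed; a pose out of reach is approached as far as the arm can. A call with a gripper value outside its range is refused whole. "jaw" is the opening, from 0 (shut) to 1 (fully open), set as the call begins (left out, the last holds). The fingers move at their own pace and stop on an object; "squeeze" is the grip in N (left out, the last holds). Time passes only in rows, so rows that repeat a pose let the fingers close. It gives the time, the measured TCP pose, the force and the opening at its end, in the units of the state.
- monitor.get_obs(): the state, without advancing time (a new reading comes with each control period).
- vision.get_image(name): name is "scene" or "top" or "wrist"; returns a dict with "frame" (384x512x3 uint8, red, green, blue), "vfov" (degrees; the focal length in pixels is half the picture's height over the tangent of half this angle, whatever the lens; pixels are square), "cx", "cy" (the principal point, pixels), "distortion" ([k1, k2, p1, p2, k3] as OpenCV has them; the pictures are not rectified), "R" (3x3) and "t" (3): a world point X has camera coordinates R X + t; the wrist camera has in their place "T_tool_cam" (4x4, takes a point from camera to tool coordinates, whose origin is the TCP and whose axes are the flange's). Camera axes: x right, y down, z forward; pixel columns grow to the right and rows downward; lengths in m; the calibration is good to about 2 mm. A picture is of the moment at which its call begins: read the wrist's pose just before it. There is no depth.
- workorder.finish_job(): hands the job in, once; it reports no verdict.
The state is a dict: "t": time; "q": joint angles; "dq": joint speeds; "effort": joint torques, N m; "tool_pos": TCP position; "tool_rot": TCP orientation; "contact_force": force on the tool from outside, world axes, zero at the start; "wrist_torque": the same for the moment, N m; "opening": finger opening in m.
Only numpy, scipy, OpenCV 4.12 (cv2) and the standard library are available. Lean on these libraries where they do the work, as an engineer would, in place of code of your own. Each camera call takes 0.05 s, during which the arm holds its last target. There are 200 camera calls.

## Working session

There is one attempt and no reset: what is moved stays moved. The work goes in short steps, Python scripts to look and compute and a tool call to move; the robot and the scene stay as the last step left them, time stands still between calls to the robot, and variables do not carry over. Pictures are saved under pics/ and viewed, about 12 in all and at most 16, crops included, and the job is handed in when it is done.

Besides the shell and the picture viewer there is one more tool, called after "Call:" in YAML: its name, and indented under it one key for each argument. arm_command: Moves the arm, as the interface text tells. Its arguments: {"type":"object","properties":{"rows":{"type":"string"},"jaw":{"type":"number"},"squeeze":{"type":"number"}},"required":["rows"]}

```bash
ls; mkdir -p pics
cat > h.py <<'E'
import numpy as np, cv2
from scipy.spatial.transform import Rotation as Ro
from station import monitor, vision, workorder
def cam(name):
    o=monitor.get_obs(); d=vision.get_image(name)
    h,w=d["frame"].shape[:2]; f=h/2/np.tan(np.radians(d["vfov"])/2)
    K=np.array([[f,0,d["cx"]],[0,f,d["cy"]],[0,0,1]]); D=np.array(d["distortion"],float)
    if name=="wrist":
        T=np.eye(4); T[:3,:3]=Ro.from_rotvec(o["tool_rot"]).as_matrix(); T[:3,3]=o["tool_pos"]
        M=np.linalg.inv(T@np.array(d["T_tool_cam"])); R,t=M[:3,:3],M[:3,3]
    else: R,t=np.array(d["R"]),np.array(d["t"])
    return dict(img=d["frame"][:,:,::-1].copy(),K=K,D=D,R=R,t=t,o=o)
def ray(c,px,z):
    p=cv2.undistortPoints(np.array(px,float).reshape(-1,1,2),c["K"],c["D"])[:,0]
    d=np.c_[p,np.ones(len(p))]@c["R"]; C=-c["R"].T@c["t"]
    return C+d*((z-C[2])/d[:,2])[:,None]
def proj(c,X):
    return cv2.projectPoints(np.array(X,float).reshape(-1,1,3),cv2.Rodrigues(c["R"])[0],c["t"],c["K"],c["D"])[0][:,0]
E
python3 - <<'E'
from h import *
for n in("top","scene","wrist"):
    c=cam(n); cv2.imwrite(f"pics/{n}0.png",c["img"]); print(n,c["K"][0,0],-c["R"].T@c["t"],c["R"].round(3).tolist())
print(c["o"])
E
```

```text
pics
top 351.10630963320096 [ 0.42132446 -0.00283804  1.1155205 ] [[0.004, -1.0, -0.016], [-0.996, -0.003, -0.086], [0.085, 0.017, -0.996]]
scene 376.6358153052871 [1.11647215 0.56727535 0.82164885] [[-0.676, 0.737, -0.005], [0.498, 0.452, -0.74], [-0.543, -0.502, -0.673]]
wrist 314.23955410170146 [ 0.24071046 -0.5825496   0.37364632] [[0.256, -0.967, -0.002], [-0.914, -0.243, 0.325], [-0.315, -0.081, -0.946]]
{'t': 0.1, 'q': array([-1.43198632e+00,  5.32809987e-02,  1.61417144e+00,  4.04191755e-06,
        1.47600561e+00, -1.19019361e-01]), 'dq': array([-9.94593921e-05, -2.51552548e-03, -3.23436024e-03, -2.40420417e-03,
        1.53828333e-04, -7.28965907e-04]), 'effort': array([ 2.71648314e-03, -3.94906390e+01, -3.71358776e+01,  8.51169989e-05,
        3.98810473e-03, -1.26875355e-05]), 'tool_pos': array([ 0.15929258, -0.60390829,  0.30278313]), 'tool_rot': array([-3.11367394e+00, -4.03636171e-01,  2.26612863e-05]), 'contact_force': array([-0.19848341,  0.32653846, -0.27303624]), 'wrist_torque': array([ 0.06068273, -0.00291817,  0.02427719]), 'opening': 0.0857026210048032}
```

Run:
```python
import cv2
for n in("top","scene"):
    cv2.imwrite(f"pics/{n}1.png",cv2.resize(cv2.imread(f"pics/{n}0.png"),(800,600),interpolation=cv2.INTER_CUBIC))
```

```text
(no output)
```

View pics/top1.png

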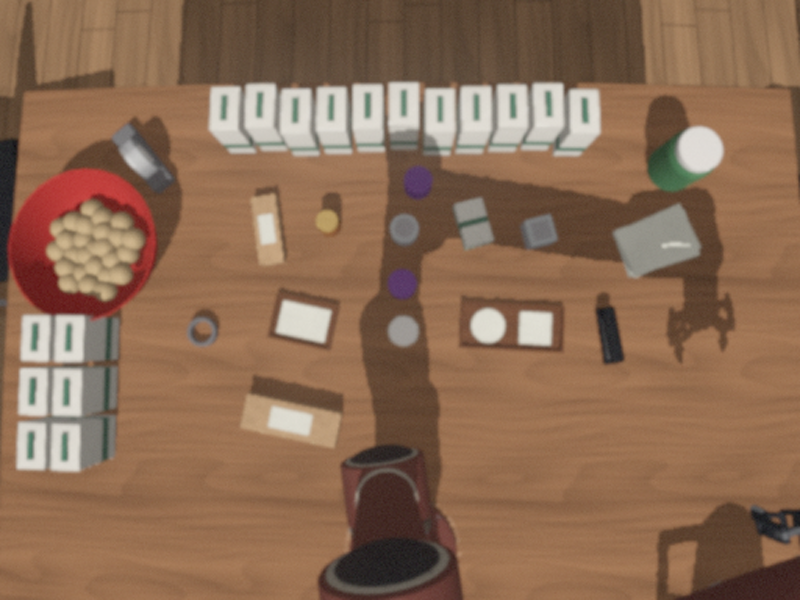

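View pics/scene1.png

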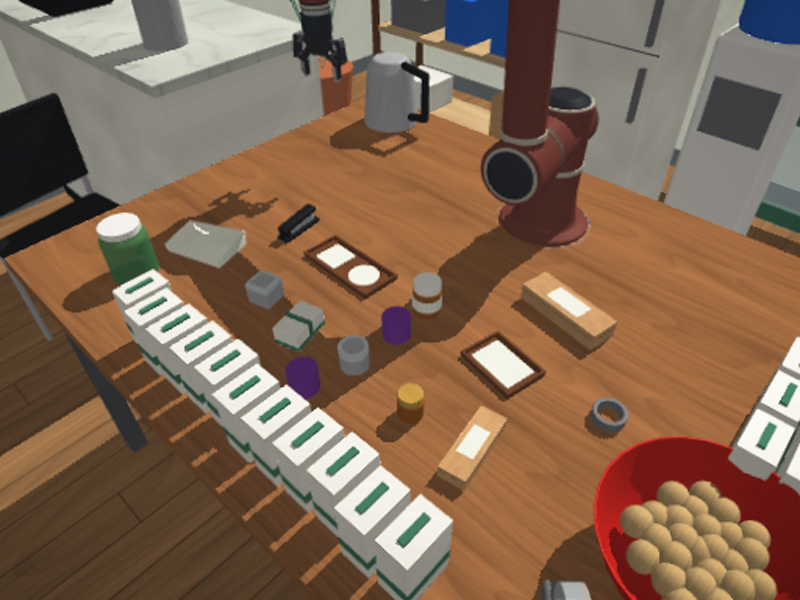

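Top view (800-px scale): round tin (grey) at (404,229), with purple look-alikes at (418,182) and (403,284) and the honey jar's white lid at (403,331). Square tin is at (540,231) and the white box with green band at (474,223). The brown boxes are the smaller at (267,230) and the larger at (292,415, not wanted). Jar is at (327,221), long tray at (511,324), short tray at (304,320).

```bash
cat > seg.py <<'E'
from h import *
c=cam("top"); im=c["img"]; hsv=cv2.cvtColor(im,cv2.COLOR_BGR2HSV).astype(int)
H,S,V=hsv[...,0],hsv[...,1],hsv[...,2]
low=(S<70)&(V>60)
def blob(m,px,r=36):
    u,v=int(px[0]*.64),int(px[1]*.64); w=np.zeros(m.shape,np.uint8); w[v-r:v+r,u-r:u+r]=m[v-r:v+r,u-r:u+r]
    n,l,st,ce=cv2.connectedComponentsWithStats(w)
    k=min(range(1,n),key=lambda k:np.hypot(*(ce[k]-[u,v]))-st[k,4]*.02)
    return cv2.findContours((l==k).astype(np.uint8),cv2.RETR_EXTERNAL,cv2.CHAIN_APPROX_NONE)[0][0][:,0]
def rep(n,m,px,z):
    p=blob(m,px); W=ray(c,p,z)[:,:2].astype(np.float32)*1000
    (x,y),(a,b),t=cv2.minAreaRect(W); print(n,"c",round(x),round(y),"size",round(a),round(b),"ang",round(t,1),"px",p.mean(0).round(1))
rep("round",low,(404,229),.05); rep("square",low,(540,231),.05); rep("wide",low,(474,223),.04)
rep("honey",low,(403,331),.078); rep("matR",(S<60)&(V>150),(488,325),.006); rep("matS",(S<60)&(V>150),(536,327),.006)
rep("matO",(S<60)&(V>150),(304,320),.006); rep("label",(S<60)&(V>130),(267,230),.028)
rep("stapler",V<50,(610,334),.04); rep("tape",low,(202,331),.02)
bgr=im.astype(int)
for n,p in dict(jar=(327,221),box=(258,205),table=(350,190),tray=(466,325),mat=(488,325)).items():
    print(n,hsv[int(p[1]*.64),int(p[0]*.64)])
rep("jar",(V>130)&(H>15)&(H<30)&(S>110),(327,221),.056)
print(ray(c,np.array([[418,182],[403,284]])*.64,.05).round(3))
E
python3 seg.py
python3 - <<'E'
import cv2
im=cv2.imread("pics/top0.png")[110:240,140:370]
cv2.imwrite("pics/crop1.png",cv2.resize(im,None,fx=3.4,fy=3.4,interpolation=cv2.INTER_CUBIC))
E
```

```text
round c 639 0 size 62 62 ang 45.5 px [258.5 146.5]
square c 635 -264 size 62 69 ang 14.4 px [344.4 147.9]
wide c 655 -137 size 97 65 ang 14.3 px [302.5 142.4]
honey c 439 1 size 56 59 ang 0.2 px [257.7 211.6]
matR c 452 -170 size 69 70 ang 0.1 px [312. 208.]
matS c 447 -265 size 66 71 ang 0.1 px [342.2 209.7]
matO c 459 204 size 106 71 ang 78.0 px [194.  205.2]
label c 645 279 size 64 35 ang 9.8 px [170.3 146.2]
stapler c 433 -404 size 103 31 ang 10.0 px [389.7 212.9]
tape c 437 408 size 60 58 ang 1.7 px [129.2 211.8]
jar [ 20 116 184]
box [ 16  90 188]
table [ 12 114 157]
tray [ 12 124 113]
mat [ 25  15 222]
jar c 655 152 size 44 44 ang 89.9 px [208.8 140.9]
[[ 0.734 -0.028  0.05 ]
 [ 0.53   0.001  0.05 ]]
```

View pics/crop1.png

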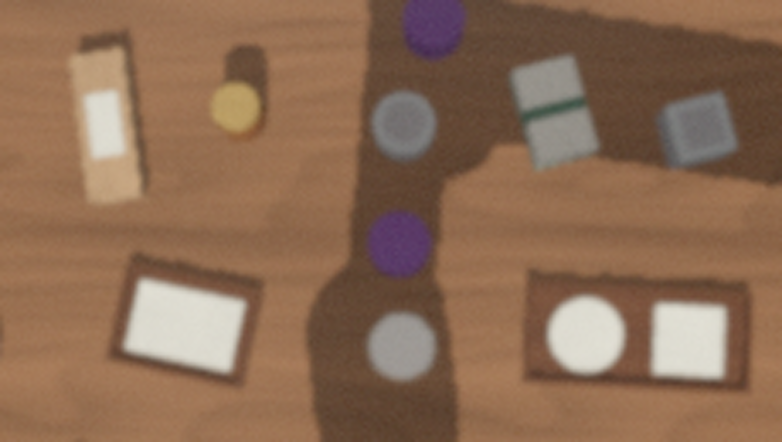

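The choices agree with the description: grey tin between the two purple ones, the smaller brown box, and all sizes match. Setting out to above the round tin.

Call:
arm_command:
  rows: "480 604 -50 0 0 -14.8;480 604 -50 0 0 -14.8;480 604 -50 0 0 -14.8;480 604 -50 0 0 -14.8;480 604 -50 0 0 -14.8;480 604 -50 0 0 -14.8;480 604 -50 0 0 -14.8;480 604 -50 0 0 -14.8;480 604 -50 0 0 -14.8;480 604 -50 0 0 -14.8;480 604 -50 0 0 -14.8;480 604 -50 0 0 -14.8"
  jaw: 1
  squeeze: 40

```text
t: 1.7
tool_pos: [0.6258, -0.0164, 0.2544]
tool_rot: [-3.141, 0.0, -0.0]
contact_force: [1.0, -0.7, 0.2]
opening: 0.0849
```

Call:
arm_command:
  rows: "0 0 0 0 0 0;0 0 0 0 0 0"

```text
t: 1.95
tool_pos: [0.6255, -0.0163, 0.2539]
tool_rot: [-3.141, -0.001, 0.001]
contact_force: [0.4, -0.8, 0.0]
opening: 0.0853
```

Run:
```python
from h import *
c=cam("wrist"); im=c["img"]; print(c["o"]["t"],c["o"]["tool_pos"],c["o"]["tool_rot"],c["o"]["contact_force"])
p=proj(c,[[.639,0,.05],[.655,.152,.056],[.655,-.137,.04]]); print(p)
for q in p[:1]: cv2.circle(im,tuple(int(v) for v in q),3,(0,0,255),-1)
cv2.imwrite("pics/w1.png",im)
```

```text
1.95 [ 0.62554551 -0.01627679  0.25387843] [-3.14085979e+00 -7.57499950e-04  1.41010584e-03] [ 0.4121612  -0.79882572  0.04506753]
[[236.38899799 167.4761805 ]
 [ 64.8523347  151.95298003]
 [385.10429717 148.5138433 ]]
```

View pics/w1.png

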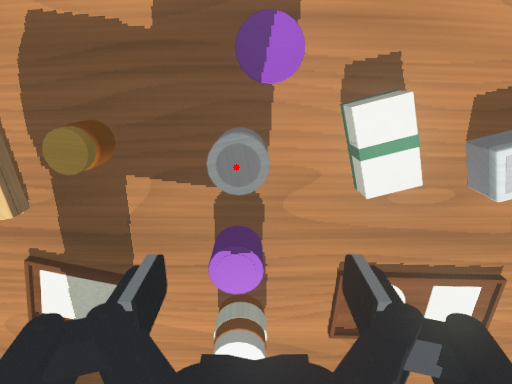

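Close view: the projected tin centre (236,167) sits within about 2 px of the lid's recess centre (238,165). The purple ones are at (270,46) and (237,260). Grasping.

Call:
arm_command:
  rows: "14 16 -40 0 0 0;14 16 -90 0 0 0;14 16 -130 0 0 0;14 16 -155 0 0 0;14 16 -168 0 0 0;14 16 -168 0 0 0"

```text
t: 2.75
tool_pos: [0.6388, -0.0019, 0.0859]
tool_rot: [-3.141, 0.003, 0.002]
contact_force: [0.5, 0.7, 0.6]
opening: 0.0855
```

Call:
arm_command:
  rows: "0 0 0 0 0 0;0 0 0 0 0 0;0 0 0 0 0 0;0 0 0 0 0 0;0 0 0 0 0 0;0 0 0 0 0 0"
  jaw: 0

```text
t: 3.5
tool_pos: [0.6401, -0.0021, 0.088]
tool_rot: [-3.142, 0.003, -0.003]
contact_force: [-1.7, -0.2, 6.5]
opening: 0.0551
```

Call:
arm_command:
  rows: "0 0 30 0 0 0;-5 -5 70 0 0 0;-30 -28 90 0 0 0;-60 -55 90 0 0 0;-90 -83 90 0 0 0;-120 -110 90 0 0 0;-150 -135 90 0 0 0;-175 -157 90 0 0 0;-188 -168 85 0 0 0;-188 -168 60 0 0 0;-188 -168 35 0 0 0;-188 -168 22 0 0 0"

```text
t: 5.0
tool_pos: [0.4513, -0.1694, 0.1081]
tool_rot: [-3.14, 0.003, 0.001]
contact_force: [-0.4, 0.2, -0.7]
opening: 0.0548
```

Call:
arm_command:
  rows: "0 0 0 0 0 0;0 0 0 0 0 0"

```text
t: 5.25
tool_pos: [0.4518, -0.1694, 0.1087]
tool_rot: [-3.14, 0.002, -0.0]
contact_force: [-0.3, -0.7, -0.4]
opening: 0.055
```

Run:
```python
from h import *
c=cam("scene"); print(c["o"]["tool_pos"],c["o"]["contact_force"])
im=c["img"][130:220,170:290]
p=proj(c,[[.452,-.1695,.005],[.45,-.2175,.005],[.447,-.265,.005]]);print(p)
cv2.imwrite("pics/s2.png",cv2.resize(im,None,fx=5,fy=5,interpolation=cv2.INTER_CUBIC))
```

```text
[ 0.4518485  -0.16944529  0.10867312] [-0.25038147 -0.69240148 -0.35986404]
[[232.82058207 176.0864543 ]
 [223.52900794 169.88785893]
 [214.90214677 163.8587984 ]]
```

View pics/s2.png

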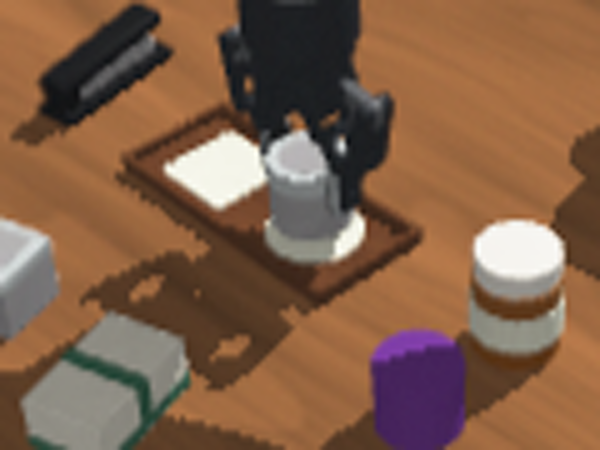

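The scene view shows the tin held just above the round mat (mat centre at crop (314,230)). Lowering and releasing.

Call:
arm_command:
  rows: "0 0 -8 0 0 0;0 0 -13 0 0 0;0 0 -15 0 0 0;0 0 -15 0 0 0"

```text
t: 5.8
tool_pos: [0.4519, -0.1695, 0.0938]
tool_rot: [-3.14, 0.002, -0.001]
contact_force: [-0.5, 0.8, -0.9]
opening: 0.0551
```

Call:
arm_command:
  rows: "0 0 0 0 0 0;0 0 0 0 0 0;0 0 0 0 0 0;0 0 20 0 0 0;0 0 60 0 0 0;0 0 110 0 0 0;0 0 155 0 0 0;0 0 155 0 0 0"
  jaw: 1

```text
t: 6.8
tool_pos: [0.4539, -0.1706, 0.2541]
tool_rot: [3.138, -0.002, 0.014]
contact_force: [-0.2, 0.9, -0.7]
opening: 0.0852
```

Call:
arm_command:
  rows: "184 -97 -4 0 0 104.4;184 -97 -4 0 0 104.4;184 -97 -4 0 0 104.4;184 -97 -4 0 0 104.4;184 -97 -4 0 0 104.4;184 -97 -4 0 0 104.4;184 -97 -4 0 0 104.4;184 -97 -4 0 0 104.4;184 -97 -4 0 0 104.4;184 -97 -4 0 0 104.4;184 -97 -4 0 0 104.4;184 -97 -4 0 0 104.4"

```text
t: 8.3
tool_pos: [0.6376, -0.2675, 0.2491]
tool_rot: [-1.926, -2.474, -0.013]
contact_force: [-0.2, 0.2, 0.7]
opening: 0.0854
```

Run:
```python
from h import *
c=cam("wrist"); im=c["img"]; print(c["o"]["t"],c["o"]["tool_pos"],c["o"]["tool_rot"])
p=proj(c,[[.638,-.268,.05],[.655,-.137,.04]]); print(p)
cv2.circle(im,tuple(int(v) for v in p[0]),2,(0,0,255),-1)
cv2.imwrite("pics/w2.png",im)
```

```text
8.3 [ 0.63759191 -0.26746566  0.24905068] [-1.92577844 -2.47417324 -0.01277358]
[[253.36840533 186.17879612]
 [312.49248929  40.18236135]]
```

View pics/w2.png

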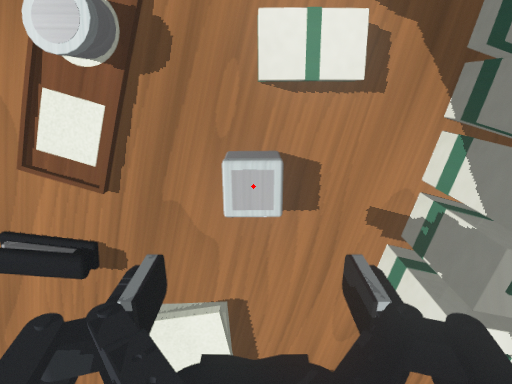

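The square tin's lid centre is at (252,187), 1 px from the prediction, and its sides are aligned with the image. White box top corners are (258,9), (367,8), (367,80), (259,80). Square mat corners are (44,88), (105,100), (97,166), (36,152).

Call:
arm_command:
  rows: "0 0 -50 0 0 0;0 0 -100 0 0 0;0 0 -140 0 0 0;0 0 -158 0 0 0;0 0 -162 0 0 0;0 0 -162 0 0 0"

```text
t: 9.1
tool_pos: [0.6387, -0.2681, 0.0892]
tool_rot: [-1.928, -2.477, -0.014]
contact_force: [0.5, -0.1, 0.2]
opening: 0.0853
```

Call:
arm_command:
  rows: "0 0 0 0 0 0;0 0 0 0 0 0;0 0 0 0 0 0;0 0 0 0 0 0;0 0 0 0 0 0"
  jaw: 0

```text
t: 9.72
tool_pos: [0.6398, -0.2688, 0.0915]
tool_rot: [1.929, 2.479, 0.014]
contact_force: [-1.0, 0.4, 6.3]
opening: 0.0531
```

Run:
```python
from h import *
# earlier wrist pose/pic: rebuild camera
c=cam("wrist"); o=c["o"]; print(o["tool_pos"])
T=np.eye(4);T[:3,:3]=Ro.from_rotvec(o["tool_rot"]).as_matrix();T[:3,3]=o["tool_pos"]
M=np.eye(4);M[:3,:3]=c["R"];M[:3,3]=c["t"]; X=np.linalg.inv(M@T)  # cam->tool
T[:3,:3]=Ro.from_rotvec([-1.92577844,-2.47417324,-0.01277358]).as_matrix();T[:3,3]=[0.63759191,-0.26746566,0.24905068]
M=np.linalg.inv(T@X); c["R"],c["t"]=M[:3,:3],M[:3,3]
def q(n,p,z):
    W=ray(c,p,z)[:,:2]; e=np.roll(W,-1,0)-W; print(n,W.mean(0).round(4),np.hypot(*e.T).round(3),np.degrees(np.arctan2(e[:,1],e[:,0])).round(1))
q("mat",[(44,88),(105,100),(97,166),(36,152)],.006)
q("wide",[(258,9),(367,8),(367,80),(259,80)],.04)
q("rlid",[(57,21)],.055)
```

```text
[ 0.63978555 -0.26876484  0.09154922]
mat [ 0.4466 -0.2663] [0.062 0.069 0.066 0.067] [   2.3  -90.8 -179.4   85.8]
wide [ 0.6566 -0.1403] [0.088 0.056 0.092 0.055] [  15.6  -70.6 -165.3  105.3]
rlid [ 0.4549 -0.1727] [0.] [0.]
```

Call:
arm_command:
  rows: "0 0 30 0 0 0;-5 0 70 0 0 0;-30 0 90 0 0 -4;-65 1 90 0 0 -8;-100 2 90 0 0 -12;-135 3 90 0 0 -17;-165 3 90 0 0 -17;-185 3 85 0 0 -17;-193 3 65 0 0 -17;-193 3 40 0 0 -17;-193 3 24 0 0 -17;-193 3 18 0 0 -17"

```text
t: 11.28
tool_pos: [0.4463, -0.2651, 0.1075]
tool_rot: [-2.273, -2.166, -0.013]
contact_force: [0.5, 0.0, -1.8]
opening: 0.0537
```

Call:
arm_command:
  rows: "0 0 -6 0 0 0;0 0 -10 0 0 0;0 0 -12 0 0 0;0 0 -12 0 0 0"

```text
t: 11.78
tool_pos: [0.4467, -0.2654, 0.0965]
tool_rot: [-2.274, -2.167, -0.014]
contact_force: [-1.6, 1.8, 2.4]
opening: 0.0534
```

Call:
arm_command:
  rows: "0 0 0 0 0 0;0 0 0 0 0 0;0 0 0 0 0 0;0 0 20 0 0 0;0 0 60 0 0 0;0 0 110 0 0 0;0 0 155 0 0 0;0 0 155 0 0 0"
  jaw: 1

```text
t: 12.78
tool_pos: [0.4485, -0.2668, 0.2568]
tool_rot: [2.268, 2.161, 0.015]
contact_force: [-0.1, -0.4, 0.2]
opening: 0.0854
```

Call:
arm_command:
  rows: "199 544 0 0 0 -77;199 544 0 0 0 -77;199 544 0 0 0 -77;199 544 0 0 0 -77;199 544 0 0 0 -77;199 544 0 0 0 -77;199 544 0 0 0 -77;199 544 0 0 0 -77;199 544 0 0 0 -77;199 544 0 0 0 -77;199 544 0 0 0 -77;199 544 0 0 0 -77"

```text
t: 14.28
tool_pos: [0.6469, 0.277, 0.2549]
tool_rot: [3.115, 0.28, -0.001]
contact_force: [-0.1, -1.1, 0.1]
opening: 0.0858
```

Run:
```python
from h import *
c=cam("wrist"); im=c["img"]; print(c["o"]["t"],c["o"]["tool_pos"],c["o"]["tool_rot"])
p=proj(c,[[.645,.279,.028],[.655,.152,.056]]); print(p)
for q in p: cv2.circle(im,tuple(int(v) for v in q),2,(0,0,255),-1)
c2=cam("top")["img"][180:240,280:370]; c2=cv2.resize(c2,None,fx=5,fy=5)
cv2.imwrite("pics/w3.png",np.vstack([im,np.pad(c2[:210],((0,0),(0,62),(0,0)))]) if 0 else np.hstack([im[:,:512],c2[:,160:448][:384 if c2.shape[0]>384 else None] if c2.shape[0]==384 else cv2.resize(c2,(288,384))]))
```

```text
14.275 [0.64692941 0.27699893 0.25492785] [ 3.11470200e+00  2.79837660e-01 -9.48332224e-04]
[[248.57428578 176.26256459]
 [385.06767602 197.68073003]]
```

View pics/w3.png

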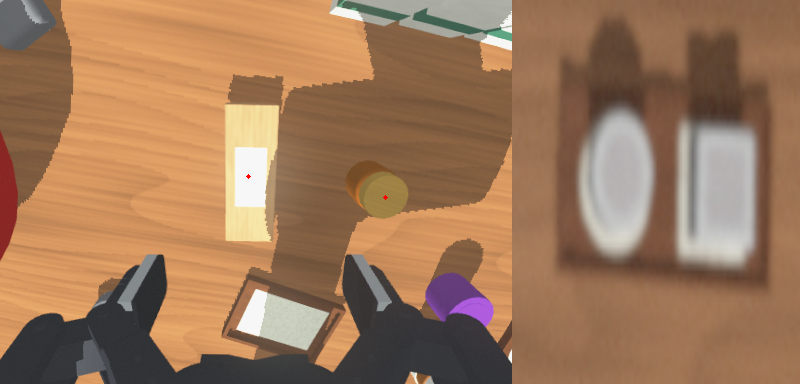

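Wrist view: long box top face spans (225,104)–(279,241), centre (251,172), and the jar lid is at (383,195). The top-camera inset shows both tins standing on their mats.

Call:
arm_command:
  rows: "2 0 -50 0 0 0;2 0 -100 0 0 0;2 0 -145 0 0 0;2 0 -165 0 0 0;2 0 -174 0 0 0;2 0 -174 0 0 0"

```text
t: 15.12
tool_pos: [0.6499, 0.2759, 0.0833]
tool_rot: [3.116, 0.277, 0.004]
contact_force: [0.4, 0.7, 0.2]
opening: 0.0854
```

Call:
arm_command:
  rows: "0 0 0 0 0 0;0 0 0 0 0 0;0 0 0 0 0 0;0 0 0 0 0 0;0 0 0 0 0 0"
  jaw: 0

```text
t: 15.75
tool_pos: [0.6512, 0.2765, 0.0858]
tool_rot: [3.117, 0.277, 0.01]
contact_force: [-0.5, 0.1, 6.2]
opening: 0.0491
```

```bash
cat > tins.py <<'E'
from h import *
for n in ("top","scene"):
    c=cam(n)
    if n=="top":
        im=c["img"]; cv2.imwrite("pics/top2.png",im)
        p=proj(c,[[.452,-.1695,.055],[.447,-.2655,.055]]); print("predicted lid px",p)
        for q in p:
            u,v=q.round().astype(int); r=26
            g=cv2.cvtColor(im,cv2.COLOR_BGR2HSV)[v-r:v+r,u-r:u+r]
            m=((g[...,1]<45)&(g[...,2]>120)&(g[...,2]<210)).astype(np.uint8)
            m=cv2.morphologyEx(m,cv2.MORPH_OPEN,np.ones((3,3)))
            k,l,st,ce=cv2.connectedComponentsWithStats(m); j=1+np.argmax(st[1:,4])
            px=ce[j]+[u-r,v-r]; print(px,st[j],ray(c,[px],.055)[0])
E
python3 tins.py
```

```text
predicted lid px [[314.40907459 207.3742362 ]
 [346.14778223 209.09281515]]
[312.44210526 207.01842105] [ 13  16  23  21 380] [ 0.45305856 -0.16356982  0.055     ]
[343.48764045 209.2247191 ] [ 12  17  24  21 445] [ 0.44659047 -0.25742185  0.055     ]
```

Call:
arm_command:
  rows: "0 0 25 0 0 0;0 0 65 0 0 0;0 0 105 0 0 0;-10 -25 130 0 0 4;-25 -62 135 0 0 10;-42 -103 135 0 0 17;-59 -145 135 0 0 24;-76 -187 135 0 0 31;-93 -229 135 0 0 38;-110 -271 135 0 0 45;-127 -313 135 0 0 52;-144 -353 135 0 0 59"
  squeeze: 60

```text
t: 17.35
tool_pos: [0.5064, -0.0778, 0.222]
tool_rot: [2.576, 1.783, 0.019]
contact_force: [-0.6, -0.6, -1.2]
opening: 0.0484
```

Call:
arm_command:
  rows: "-17 -42 0 0 0 6;-34 -84 0 0 0 12;-48 -118 0 0 0 18;-57 -139 -10 0 0 18;-57 -139 -25 0 0 18;-57 -139 -45 0 0 18;-57 -139 -60 0 0 18;-57 -139 -60 0 0 18"

```text
t: 18.35
tool_pos: [0.4487, -0.2155, 0.1604]
tool_rot: [2.268, 2.169, 0.02]
contact_force: [-0.5, -0.2, -0.9]
opening: 0.0482
```

Run:
```python
from h import *
c=cam("scene"); print(c["o"]["tool_pos"],c["o"]["tool_rot"],c["o"]["contact_force"])
im=c["img"][110:220,150:300]
cv2.imwrite("pics/s3.png",cv2.resize(im,None,fx=5,fy=5,interpolation=cv2.INTER_CUBIC))
```

```text
[ 0.44874067 -0.21554373  0.16035094] [2.26795738 2.16893777 0.02017216] [-0.45907953 -0.19202401 -0.88003895]
```

View pics/s3.png

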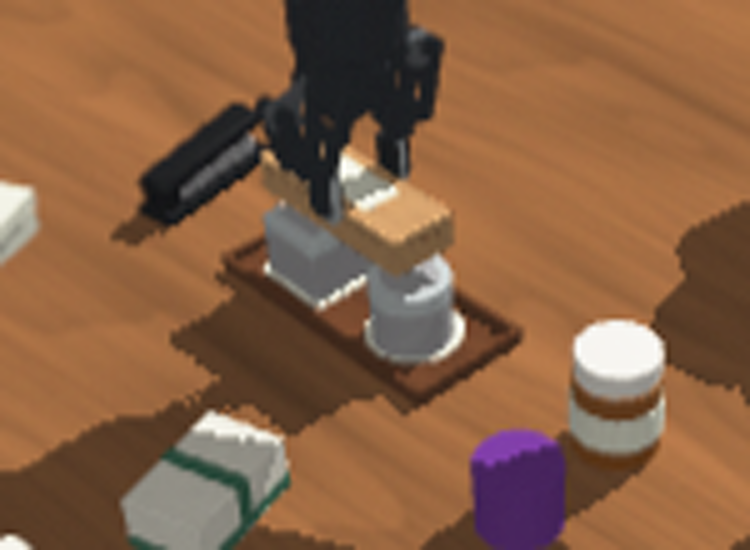

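Both tins are centred on their mats (even white margins), and the box is held level above and along them. Lowering.

Call:
arm_command:
  rows: "1 -2 -8 0 0 0;1 -2 -14 0 0 0;1 -2 -18 0 0 0;1 -2 -20 0 0 0;1 -2 -20 0 0 0"

```text
t: 19.02
tool_pos: [0.4503, -0.218, 0.1414]
tool_rot: [2.267, 2.167, 0.021]
contact_force: [0.1, 0.1, -0.4]
opening: 0.0481
```

Call:
arm_command:
  rows: "0 0 -1 0 0 0;0 0 -2 0 0 0"

```text
t: 19.27
tool_pos: [0.4506, -0.2182, 0.1409]
tool_rot: [2.267, 2.168, 0.021]
contact_force: [-4.9, 3.6, 11.5]
opening: 0.0479
```

Call:
arm_command:
  rows: "0 0 0 0 0 0;0 0 0 0 0 0;0 0 0 0 0 0;0 0 20 0 0 0;0 0 60 0 0 0;0 0 110 0 0 0;0 0 110 0 0 0"
  jaw: 1

```text
t: 20.15
tool_pos: [0.4526, -0.2196, 0.2563]
tool_rot: [2.26, 2.161, 0.024]
contact_force: [-0.2, 0.8, 0.6]
opening: 0.0856
```

Call:
arm_command:
  rows: "206 78 0 0 0 -72.5;206 78 0 0 0 -72.5;206 78 0 0 0 -72.5;206 78 0 0 0 -72.5;206 78 0 0 0 -72.5;206 78 0 0 0 -72.5;206 78 0 0 0 -72.5;206 78 0 0 0 -72.5;206 78 0 0 0 -72.5"

```text
t: 21.28
tool_pos: [0.6583, -0.1415, 0.2554]
tool_rot: [3.094, 0.409, 0.004]
contact_force: [0.2, -0.0, 0.2]
opening: 0.0854
```

Run:
```python
from h import *
c=cam("wrist"); im=c["img"]; print(c["o"]["t"],c["o"]["tool_pos"],c["o"]["tool_rot"])
p=proj(c,[[.6566,-.1403,.04]]); print(p)
for q in p: cv2.circle(im,tuple(int(v) for v in q),2,(0,0,255),-1)
d=cam("top"); cv2.imwrite("pics/top3.png",d["img"]); c2=cv2.resize(d["img"][180:240,290:370],(288,216),interpolation=cv2.INTER_CUBIC)
cv2.imwrite("pics/w4.png",np.hstack([im,np.vstack([c2,np.zeros((168,288,3),np.uint8)])]))
```

```text
21.275 [ 0.65831225 -0.14150757  0.25538272] [3.09421351 0.40898863 0.00366797]
[[247.80018129 179.79130479]]
```

View pics/w4.png

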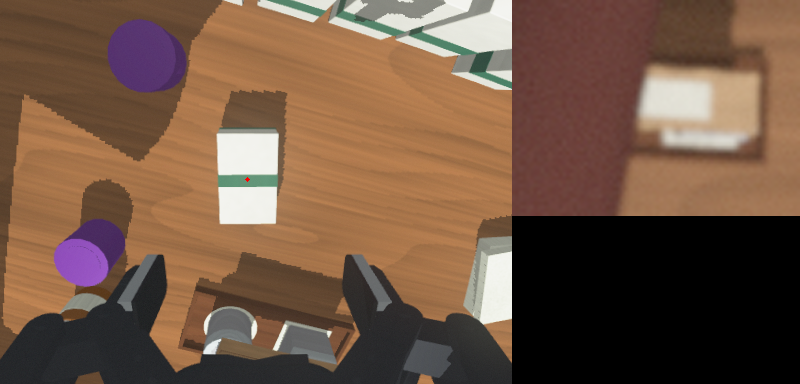

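The white box's top face spans (217,133)–(277,223), aligned, with its centre within 1 px of the prediction. The long box lies across the tins in the inset.

Call:
arm_command:
  rows: "-1 1 -50 0 0 0;-1 1 -100 0 0 0;-1 1 -145 0 0 0;-1 1 -163 0 0 0;-1 1 -169 0 0 0;-1 1 -169 0 0 0"

```text
t: 22.12
tool_pos: [0.6585, -0.141, 0.0886]
tool_rot: [3.093, 0.408, 0.008]
contact_force: [-0.3, -0.5, 0.2]
opening: 0.0852
```

Call:
arm_command:
  rows: "0 0 0 0 0 0;0 0 0 0 0 0;0 0 0 0 0 0;0 0 0 0 0 0;0 0 0 0 0 0"
  jaw: 0

```text
t: 22.75
tool_pos: [0.6602, -0.1414, 0.0915]
tool_rot: [3.091, 0.407, 0.015]
contact_force: [0.3, 0.4, 5.5]
opening: 0.0546
```

Run:
```python
from h import *
c=cam("wrist"); o=c["o"]
T=np.eye(4);T[:3,:3]=Ro.from_rotvec(o["tool_rot"]).as_matrix();T[:3,3]=o["tool_pos"]
M=np.eye(4);M[:3,:3]=c["R"];M[:3,3]=c["t"]; X=np.linalg.inv(M@T)
T[:3,:3]=Ro.from_rotvec([3.11470200,2.79837660e-01,-9.48332224e-04]).as_matrix();T[:3,3]=[0.64692941,0.27699893,0.25492785]
M=np.linalg.inv(T@X); c["R"],c["t"]=M[:3,:3],M[:3,3]
print(proj(c,[[.459,.204,.005]]))
S=c["o"]
im=cv2.imread("pics/w3.png")[:,:512]; h=cv2.cvtColor(im,cv2.COLOR_BGR2HSV); m=((h[...,1]<60)&(h[...,2]>110)).astype(np.uint8)
m[:270]=0; m[:,:225]=0; m[:,350:]=0; m=cv2.morphologyEx(m,cv2.MORPH_OPEN,np.ones((3,3)))
n,l,st,ce=cv2.connectedComponentsWithStats(m); j=1+np.argmax(st[1:,4])
p=cv2.findContours((l==j).astype(np.uint8),0,1)[0][0][:,0]; W=ray(c,p,.006)[:,:2].astype(np.float32)*1000
print(st[j],cv2.minAreaRect(W))
# long box now, top view
d=cam("top"); b=cv2.imread("pics/top3.png")
```

```text
[[281.31140176 319.76048961]]
[ 237  290   92   60 3330] ((458.16851806640625, 202.682861328125), (101.38871765136719, 67.84693145751953), 78.45611572265625)
```

Call:
arm_command:
  rows: "0 0 25 0 0 0;0 0 65 0 0 0;-5 10 100 0 0 2;-20 35 110 0 0 8;-42 75 110 0 0 15;-64 115 110 0 0 23;-86 155 110 0 0 31;-108 195 110 0 0 39;-130 235 110 0 0 47;-152 275 110 0 0 55;-172 310 110 0 0 62;-190 335 110 0 0 62"

```text
t: 24.35
tool_pos: [0.4691, 0.1948, 0.2015]
tool_rot: [2.444, 1.948, 0.032]
contact_force: [1.0, 0.6, -1.6]
opening: 0.0548
```

```bash
cat > corr.py <<'E'
from h import *; import sys
o=monitor.get_obs(); y=np.radians(float(sys.argv[1]))
R=Ro.from_rotvec(o["tool_rot"]); G=Ro.from_matrix([[np.cos(y),np.sin(y),0],[np.sin(y),-np.cos(y),0],[0,0,-1]])
print(o["t"],(o["tool_pos"]*1000).round(1),"turn",np.degrees((G*R.inv()).as_rotvec()).round(2))
E
python3 corr.py 78.4
```

```text
24.35 [469.1 194.8 201.5] turn [-0.06  1.48  1.28]
```

Run:
```python
from h import *
o=monitor.get_obs(); A=Ro.from_rotvec([3.091,.407,.015]); B=Ro.from_rotvec(o["tool_rot"])
D=B*A.inv(); print(np.degrees(D.as_rotvec()), "box z:",D.apply([0,0,1]), "box yaw", 14.9+np.degrees(D.as_rotvec())[2])
G=Ro.from_euler("z",78.4-14.9,degrees=True); print("turn to level",np.degrees((G*D.inv()).as_rotvec()).round(2))
```

```text
[ 2.92887858e-03 -4.57339277e-03  6.21131916e+01] box z: [-3.99807983e-05 -8.08693633e-05  9.99999996e-01] box yaw 77.01319163970045
turn to level [-0.    0.    1.39]
```

Box is level; just trim yaw and lower.

Call:
arm_command:
  rows: "-10 10 -20 0 0 1.3;-10 10 -50 0 0 1.3;-10 10 -75 0 0 1.3;-10 10 -92 0 0 1.3;-10 10 -99 0 0 1.3;-10 10 -103 0 0 1.3;-10 10 -105 0 0 1.3;-10 10 -105 0 0 1.3"

```text
t: 25.35
tool_pos: [0.4595, 0.2049, 0.0972]
tool_rot: [2.422, 1.976, 0.034]
contact_force: [-1.2, -0.4, -1.8]
opening: 0.0548
```

Call:
arm_command:
  rows: "0 0 -1 0 0 0;0 0 -1.5 0 0 0"

```text
t: 25.6
tool_pos: [0.46, 0.2051, 0.0965]
tool_rot: [2.422, 1.976, 0.036]
contact_force: [-1.3, -0.1, 3.9]
opening: 0.0546
```

Call:
arm_command:
  rows: "0 0 0 0 0 0;0 0 0 0 0 0;0 0 0 0 0 0;0 0 20 0 0 0;0 0 60 0 0 0;0 0 110 0 0 0;0 0 155 0 0 0;0 0 155 0 0 0"
  jaw: 1

```text
t: 26.6
tool_pos: [0.4621, 0.2057, 0.2568]
tool_rot: [2.419, 1.973, 0.049]
contact_force: [1.1, -0.4, -0.8]
opening: 0.0855
```

Call:
arm_command:
  rows: "190 -53 0 0 1.5 -30;190 -53 0 0 1.5 -30;190 -53 0 0 1.5 -30;190 -53 0 0 1.5 -30;190 -53 0 0 1.5 -30;190 -53 0 0 1.5 -30"

```text
t: 27.35
tool_pos: [0.6507, 0.1534, 0.2563]
tool_rot: [2.855, 1.286, 0.007]
contact_force: [-0.7, 0.7, -1.0]
opening: 0.0853
```

```bash
python3 corr.py 48
python3 - <<'E'
from h import *
c=cam("wrist"); im=c["img"]; print(c["o"]["tool_pos"],c["o"]["tool_rot"])
p=proj(c,[[.655,.152,.056],[.4582,.2027,.045]]); print(p)
for q in p: cv2.circle(im,tuple(int(v) for v in q),2,(0,0,255),-1)
d=cam("top"); cv2.imwrite("pics/top4.png",d["img"]); c2=cv2.resize(d["img"][170:242,150:234],(288,247),interpolation=cv2.INTER_CUBIC)
cv2.imwrite("pics/w5.png",np.hstack([im,np.vstack([c2,np.zeros((137,288,3),np.uint8)])]))
E
```

```text
27.35 [650.7 153.4 256.3] turn [ 0.45  0.46 -0.5 ]
[0.65070411 0.15337546 0.25625874] [2.85484577 1.28614231 0.00663061]
[[256.02410745 181.22821392]
 [ 82.75535101 263.28040622]]
```

View pics/w5.png

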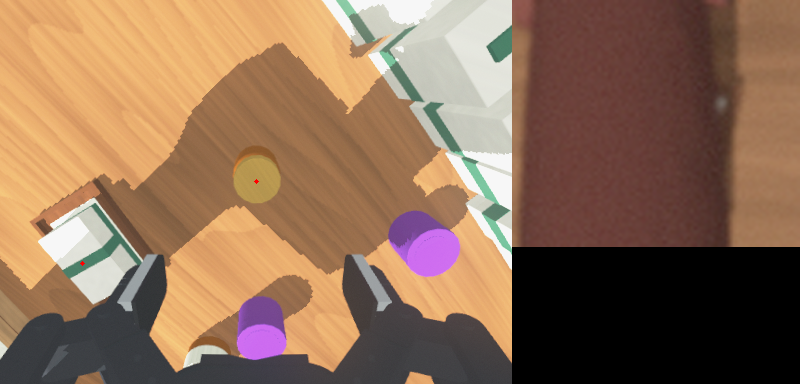

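Run:
```python
from h import *
c=cam("wrist")
for n,p,z in(("band ends",[(62,273),(128,247)],.045),("top corners",[(38,240),(88,206),(142,268),(95,303)],.045),("tray outer corners",[(32,220),(97,178)],.012)):
    W=ray(c,p,z)[:,:2]*1000; print(n,W.round(1).tolist(),W.mean(0).round(1))
# expected tray outer corners
C=np.array([458.2,202.7]); u=np.array([.201,.98]); v=np.array([.98,-.201])
X=[np.r_[(C+a*65*u+b*47*v)/1000,.012] for a in(1,-1) for b in(1,-1)]; print(np.round(X,3).tolist(),proj(c,X).round(1).tolist())
print(proj(c,[np.r_[(C+a*45*u+b*28*v)/1000,.045] for a in(1,-1) for b in(1,-1)]).round(1).tolist())
im=c["img"][160:330,0:190]; cv2.imwrite("pics/w6.png",cv2.resize(im,None,fx=4,fy=3.5,interpolation=cv2.INTER_CUBIC))
```

```text
band ends [[431.0, 210.4], [509.5, 183.5]] [470.2 197. ]
top corners [[443.9, 251.3], [513.9, 239.5], [501.7, 157.5], [427.6, 162.2]] [471.8 202.6]
tray outer corners [[429.0, 274.9], [524.0, 255.8]] [476.5 265.4]
[[0.517, 0.257, 0.012], [0.425, 0.276, 0.012], [0.491, 0.13, 0.012], [0.399, 0.148, 0.012]] [[92.3, 181.2], [29.4, 221.5], [162.9, 273.1], [101.6, 305.0]]
[[74.9, 216.8], [34.9, 241.6], [129.7, 284.0], [90.4, 304.7]]
```

View pics/w6.png

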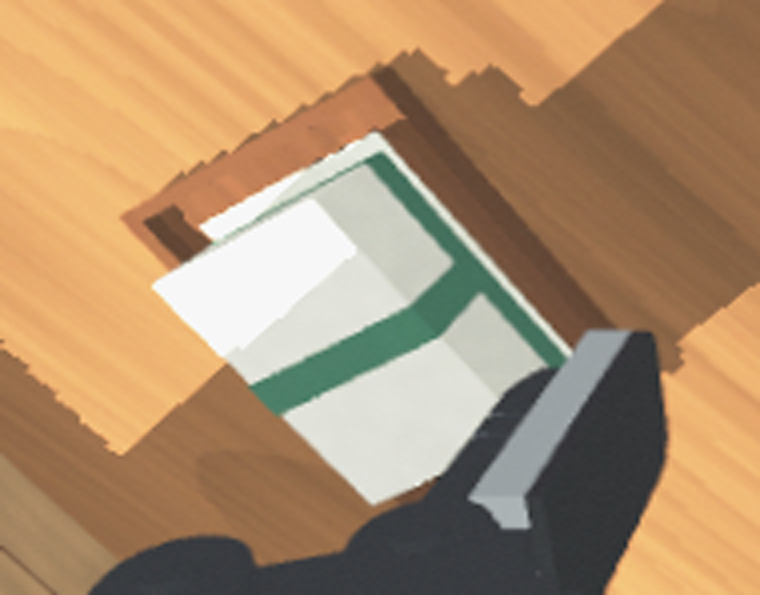

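The white box's top-face corners at (38,241), (79,217) and (93,304) are about 3 px from the ideal (35,242), (75,217), (90,305), so it sits well in the tray. Grasping the jar (lid at (257,179)).

Call:
arm_command:
  rows: "5 -1 -50 0.4 0.4 0;5 -1 -100 0.4 0.4 0;5 -1 -140 0.4 0.4 0;5 -1 -160 0.4 0.4 0;5 -1 -166 0.4 0.4 0;5 -1 -166 0.4 0.4 0"

```text
t: 28.25
tool_pos: [0.6568, 0.1527, 0.0927]
tool_rot: [2.862, 1.29, 0.007]
contact_force: [-0.7, -0.2, -0.3]
opening: 0.0852
```

```bash
python3 corr.py 48
python3 - <<'E'
from h import *
c=cam("wrist"); o=c["o"]
T=np.eye(4);T[:3,:3]=Ro.from_rotvec(o["tool_rot"]).as_matrix();T[:3,3]=o["tool_pos"]
M=np.eye(4);M[:3,:3]=c["R"];M[:3,3]=c["t"]; X=np.linalg.inv(M@T)
T[:3,:3]=Ro.from_rotvec([2.85484577,1.28614231,0.00663061]).as_matrix();T[:3,3]=[0.65070411,0.15337546,0.25625874]
M=np.linalg.inv(T@X); c["R"],c["t"]=M[:3,:3],M[:3,3]
W=ray(c,[(38,241.4),(78.8,216.6),(93,303.7)],.045)[:,:2]*1000; print(W.round(1),"centre",((W[1]+W[2])/2).round(1),[np.hypot(*(W[i]-W[0])).round(1) for i in(1,2)],"len dir",np.degrees(np.arctan2(*(W[0]-W[2])[::-1])).round(1))
print("jar",ray(c,[(257,179)],.056)[0])
E
```

```text
28.25 [656.8 152.7  92.7] turn [ 0.03  0.28 -0.51]
[[442.6 250.2]
 [497.9 238.5]
 [425.1 163.1]] centre [461.5 200.8] [np.float64(56.6), np.float64(88.8)] len dir 78.7
jar [0.65703287 0.15299373 0.056     ]
```

Call:
arm_command:
  rows: "0 0 0 0 0 0;0 0 0 0 0 0;0 0 0 0 0 0;0 0 0 0 0 0;0 0 0 0 0 0;0 0 0 0 0 0"
  jaw: 0
  squeeze: 45

```text
t: 29.05
tool_pos: [0.658, 0.1529, 0.0949]
tool_rot: [2.862, 1.289, 0.012]
contact_force: [-0.6, 0.0, 5.7]
opening: 0.0448
```

Call:
arm_command:
  rows: "0 0 20 0 0 0;0 0 50 0 0 0;-10 2 80 0 0 0;-35 8 90 0 0 0;-65 16 90 0 0 0;-95 23 90 0 0 0;-125 30 90 0 0 0;-155 38 90 0 0 0;-180 44 90 0 0 0;-196 48 88 0 0 0;-197 48 75 0 0 0;-197 48 60 0 0 0"

```text
t: 30.55
tool_pos: [0.4615, 0.2008, 0.1544]
tool_rot: [2.861, 1.289, 0.013]
contact_force: [0.3, 0.5, -1.7]
opening: 0.0451
```

Call:
arm_command:
  rows: "0 0 -4 0 0 0;0 0 -8 0 0 0;0 0 -12 0 0 0;0 0 -14 0 0 0;0 0 -14 0 0 0"

```text
t: 31.18
tool_pos: [0.4616, 0.2008, 0.1404]
tool_rot: [2.861, 1.289, 0.013]
contact_force: [0.0, -0.4, -1.5]
opening: 0.0446
```

Run:
```python
from h import *
c=cam("scene"); print(c["o"]["tool_pos"],c["o"]["tool_rot"],c["o"]["contact_force"])
im=c["img"]; a=im[180:290,250:400]; cv2.imwrite("pics/s7.png",cv2.resize(a,None,fx=5,fy=5,interpolation=cv2.INTER_CUBIC))
```

```text
[0.46157207 0.20080624 0.14035844] [2.86125662 1.28875001 0.0132479 ] [ 0.00521225 -0.37138818 -1.51935205]
```

View pics/s7.png

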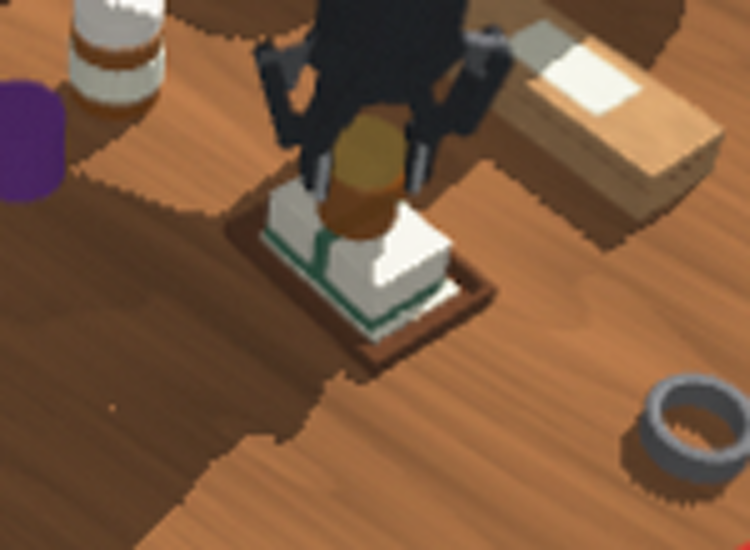

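Run:
```python
from h import *
c=cam("scene"); print(ray(c,[(321.8,223.5),(303.6,219),(340,228),(325.6,235.4)],.045).round(4), ray(c,[(323.8,210.4)],.101).round(4))
```

```text
[[0.463  0.2023 0.045 ]
 [0.4836 0.1534 0.045 ]
 [0.443  0.25   0.045 ]
 [0.4925 0.2361 0.045 ]] [[0.4667 0.2042 0.101 ]]
```

Call:
arm_command:
  rows: "0 0 -1 0 0 0;0 0 -1.5 0 0 0"

```text
t: 31.52
tool_pos: [0.462, 0.201, 0.14]
tool_rot: [2.861, 1.289, 0.015]
contact_force: [-2.2, 0.0, 4.8]
opening: 0.045
```

Call:
arm_command:
  rows: "0 0 0 0 0 0;0 0 0 0 0 0;0 0 0 0 0 0;0 0 15 0 0 0;0 0 50 0 0 0;0 0 100 0 0 0;0 0 155 0 0 0;0 0 155 0 0 0"
  jaw: 1

```text
t: 32.52
tool_pos: [0.4643, 0.2016, 0.3027]
tool_rot: [2.859, 1.288, 0.035]
contact_force: [-0.0, 0.2, 0.0]
opening: 0.0856
```

Call:
arm_command:
  rows: "-160 340 0 0 0 0;-160 340 0 0 0 0;-160 340 0 0 0 0;-160 340 0 0 0 0;-160 340 0 0 0 0;-160 340 0 0 0 0;-160 340 0 0 0 0;-160 340 0 0 0 0"

```text
t: 33.52
tool_pos: [0.3041, 0.5414, 0.3022]
tool_rot: [2.858, 1.288, 0.033]
contact_force: [0.2, 0.8, -0.5]
opening: 0.0854
```

Run:
```python
from h import *
o=monitor.get_obs(); print(o["t"],o["tool_pos"],o["contact_force"])
c=cam("top")["img"][170:246,160:376]; a=cv2.resize(c,(796,280),interpolation=cv2.INTER_CUBIC)
s=cam("scene")["img"][125:280,170:390]; b=cv2.resize(s,(440,310),interpolation=cv2.INTER_CUBIC)
cv2.imwrite("pics/f.png",np.vstack([a,np.pad(b,((0,0),(0,356),(0,0)))]))
```

```text
33.525 [0.3040938  0.54139541 0.30218608] [ 0.19276942  0.76786968 -0.52204949]
```

View pics/f.png

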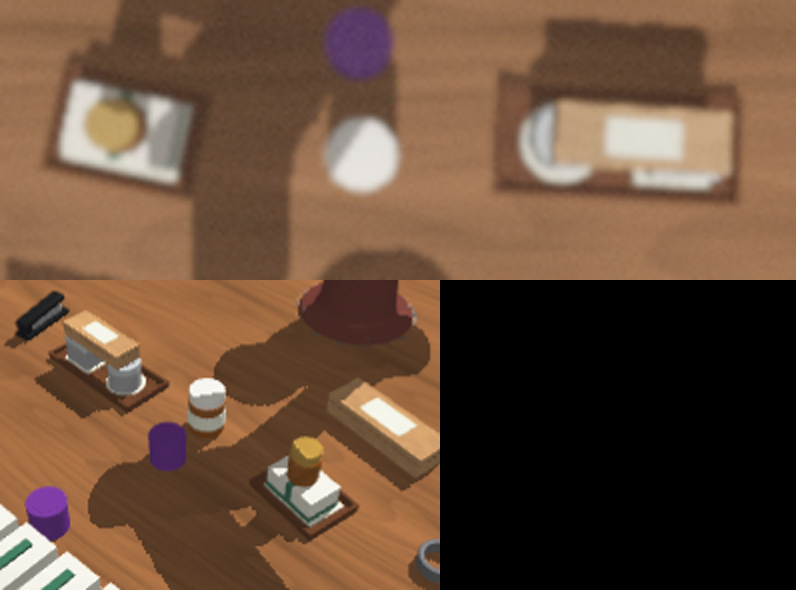

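The final picture shows both trays packed, nothing fallen. Checking the long box and jar numerically.

Run:
```python
from h import *
c=cam("top"); f=lambda u,v:(160+u/3.685,170+v/3.684)
W=ray(c,[f(557,100),f(734,108),f(732,176),f(554,166)],.083)[:,:2]*1000
e=np.roll(W,-1,0)-W; print("long",W.mean(0).round(1),np.hypot(*e.T).round(),np.degrees(np.arctan2(e[:,1],e[:,0])).round(1),"tray 449.7 -217.6")
print("jar",ray(c,[f(113,126)],.101)*1000, "white", (ray(c,[f(75,78),f(195,101),f(181,185),f(57,162)],.045)*1000).mean(0).round(1))
s=cam("scene"); g=lambda u,v:(170+u/2,125+(v-280)/2)
print("scene: long label",(ray(s,[g(100,332)],.083)*1000).round(1),"jar lid",(ray(s,[g(307,448)],.101)*1000).round(1))
o=ray(c,[f(362,154)],.078)*1000; print("honey",o.round(1))
```

```text
long [ 451.5 -225.4] [142.  54. 142.  53.] [-92.5 177.2  86.9  -3.1] tray 449.7 -217.6
jar [[458.55368066 195.98895515 101.        ]] white [456.2 195.3  45. ]
scene: long label [[ 452.1 -224.7   83. ]] jar lid [[462.8 200.4 101. ]]
honey [[ 4.378e+02 -2.000e-01  7.800e+01]]
```

```bash
python3 -c "
from h import *
print(workorder.finish_job())"
```

```text
the job is handed in; nothing more can be done
None
```

I packed both trays in the required order, let go of everything, and handed the job in at about 34 s. No verdict was reported.

What the last checks showed:
- **Tins:** both stand on their mats. The white margins round them looked even in the scene view.
- **Long box:** it lies level across both tins, and its angle matches the tray's to within about 1°. Both cameras put it 7 to 8 mm off the tray's middle lengthwise. That is inside the 15 mm limit, so I left it; most likely I gripped it a little off its centre.
- **White box:** the close wrist view and the scene view put it about 4 to 5 mm from the tray's middle, with a limit of 13 mm. My by-eye reading from the top camera disagreed and gave about 8 mm. I trusted the closer view.
- **Jar:** it stands upright within about 3 mm of the white box's middle, with a limit of 15 mm, when both are read from the same camera. The cameras differ from each other by about 6 mm here.
- **Bystanders:** the honey jar measured within 2 mm of its starting position. The stapler and tape roll were in view and looked untouched, but I did not measure them again. The arm was clear of everything at the end.

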